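# Set out two trays to overhang the display riser

## Robot

A 6-joint arm with a two-finger parallel gripper is mounted at the origin on the work surface. World frame = base frame: x ahead of the robot, y to its left, z up, the work surface at z = 0. Lengths are in m, angles in rad, forces in N, time in s.
With the tool pointing down it reaches from about 0.25 to 0.775 m from the base axis. Payload 4 kg.
Tool frame: the origin (TCP) lies at the very end of the fingers, on their centre line; the grasp point (between the pads) lies 19 mm behind it; z points along the fingers, y is the line along which they close (so a half turn about z gives the same grasp; the last joint's range is limited). The gripper opens to 85 mm and grips with 20 to 120 N. Pads are 22 mm wide; open, the fingers measure 114 mm over their backs; the gripper's body (76 mm by 85 mm) begins 54 mm behind the grasp point. The pads swing forward as they close: fully open they stand 13 mm farther back than shut.
Start: joints at [1.229, 0.087, 1.371, -0, 1.684, -0.103], TCP at [0.13, 0.534, 0.231] pointing down, gripper open.
Joint ranges: [-3.1, 3.1], [-0.76, 2.03], [0.27, 2.55], [-1.08, 4.22], [0.17, 2.65], [-2.57, 2.57]. Speed limits (rad/s): [2.79, 2.79, 3.14, 3.14, 3.14, 3.14].

## Interface

Orientations are given as a 3x3 rotation matrix whose columns are the frame's x, y, z axes.
In Python, from station import bot, vision gives the robot as it stands.
- The arm moves only by the tool step_arm, never from a script. Its arguments are lists of equal length, an entry for each row: "offset": the shift along the tool's x, y, z in mm, a list of three; "dr": the turn, a rotation vector about the tool's x, y, z in rad, a list of three; "hand": the opening in per cent of the stroke, from 0 (shut) to 100 (fully open). A call has 1 to 20 rows; each row is the pose to reach, as a shift and turn from the pose commanded when the call began, along the tool's axes at that moment; what a row does not reach only later rows make up. A row lasts 1/8 s, in which the tool goes at most 62.5 mm and 10.7 degrees, less where a joint would pass 70% of its speed; a pose out of reach is approached as far as the arm can. A call with a gripper value outside its range is refused whole. The fingers move at their own pace and stop on an object; "newtons" is the grip in N (left out, the last holds). Time passes only in rows, so rows that repeat a pose let the fingers close. It gives the time, the measured TCP pose, the force, the opening and the grip force at its end, in the units of the state.
- bot.get_state(): the state, without advancing time (a new reading comes with each control period).
- vision.get_image(name): name is "scene" or "top" or "wrist"; returns a dict with "img" (384x512x3 uint8, blue, green, red), "K" (3x3 intrinsics, pixels), "k1" (the pictures are not rectified: a ray, as slopes to the right and down, at radius r is drawn at 1 + k1 r^2 times it, then the intrinsics apply), "R" (3x3) and "t" (3): a world point X has camera coordinates R X + t. Camera axes: x right, y down, z forward; pixel columns grow to the right and rows downward; lengths in m; the calibration is good to about 2 mm. A picture is of the moment at which its call begins. There is no depth.
- bot.sign_off(): hands the job in; it is judged then, once.
The state is a dict: "clock": time; "qpos": joint angles; "qvel": joint speeds; "tau": joint torques, N m; "eef_pos": TCP position; "tcp_rot": TCP orientation; "contact_force": force on the tool from outside, world axes, zero at the start; "moment": the same for the moment, N m; "finger_gap": finger opening in m; "grip_force": force on a finger pad.
Only numpy, scipy, OpenCV 4.12 (cv2) and the standard library are available. Lean on these libraries where they do the work, as an engineer would, in place of code of your own. Each camera call takes 0.05 s, during which the arm holds its last target. There are 200 camera calls.

## Task

Two flat trays, one white marble and one bamboo, lie on the dark wooden display riser; push each one with the fingers over the riser's front edge (the shoppers' side, away from the robot) until the coloured line across the tray lies right above that edge and the tray sits square to it, so that shoppers can get their fingers under it. Only slide the trays: they stay flat on the board and are never lifted or tipped. Leave the candles and the tin on the riser where they stand.

Things in the scene. Friction and masses are not known exactly. Their poses are not given: they have to be found in the camera images.
- riser_edge (a point): the middle of the front top edge of the display riser, a fixed dark wooden board 620 mm wide (its y) x 240 mm deep (its x) whose flat top is 60 mm above the table. The point lies on the board's top face; x points horizontally out of the front edge, away from the robot, y runs along the edge to the left, z up. The board reaches 240 mm back from this edge and is open at the back; a lip 20 mm high, 8 mm wide and standing from 60 to 80 mm above the table runs along each end
- marble: white marble tray, 0.2 to 0.37 kg, a thin flat rectangle 110 mm deep (its x) x 120 mm wide (its y) x 8 mm thick, lying on the riser board, turned by up to about 0.25 rad. Origin: centre of its underside. x points to its front edge (+55 mm), which faces roughly the riser's front; z up. A thin dark blue line runs across its top, 25 mm behind its front edge. It may lie in the left or the right half of the riser; the other tray lies in the other half
- marble_line (a point): middle of the marble tray's dark blue line, on its top face (30 mm ahead of the tray's centre, 8 mm above its underside); axes as the tray's
- bamboo: light tan bamboo tray, 0.08 to 0.15 kg, a thin flat rectangle 110 mm deep (its x) x 120 mm wide (its y) x 8 mm thick, lying on the riser board, turned by up to about 0.25 rad. Origin: centre of its underside. x points to its front edge (+55 mm), which faces roughly the riser's front; z up. A thin dark red line runs across its top, 40 mm behind its front edge. It may lie in the left or the right half of the riser; the other tray lies in the other half
- bamboo_line (a point): middle of the bamboo tray's dark red line, on its top face (15 mm ahead of the tray's centre, 8 mm above its underside); axes as the tray's
- candle_mint: mint green candle tumbler with cork lid, 52 mm across, 100 mm tall, standing on the riser between the trays; loose, to be left alone. Origin: centre of its underside
- tin: bare metal tea-light tin, 38 mm across, 18 mm tall, standing on the riser between the trays, towards the back; loose, to be left alone. Origin: centre of its underside
- candle_black: black candle jar, 66 mm across, 90 mm tall, on the left end of the riser; loose, to be left alone. Origin: centre of its underside
- candle_amber: amber-brown candle jar with wooden lid, 56 mm across, 110 mm tall, on the right end of the riser; loose, to be left alone. Origin: centre of its underside

How it is judged:
By the outcome, as a careful person would: the job done as asked, in the order asked, and still so for the second after the job is handed in, with the robot touching nothing.
It also fails if it takes over 51 s, if anything falls off the work surface, if the arm or the gripper's body presses on something with over 40 N, if the wrist force passes 120 N, or if a joint passes its speed limit or range.

## Working session

There is one attempt and no reset: what is moved stays moved. The work goes in short steps, Python scripts to look and compute and a tool call to move; the robot and the scene stay as the last step left them, time stands still between calls to the robot, and variables do not carry over. Pictures are saved under pics/ and viewed, at most 10 in all, crops included, and the job is handed in when it is done.

Besides the shell and the picture viewer there is one more tool, called after "Request:" as a command line: name --argument value ..., lists and objects as JSON in quotes. step_arm: Moves the arm, as the interface text tells. Its arguments: {"type":"object","properties":{"offset":{"type":"array"},"dr":{"type":"array"},"hand":{"type":"array"},"newtons":{"type":"number"}},"required":["offset","dr","hand"]}

```bash
mkdir -p pics
python3 - <<'E'
from station import bot, vision
import cv2,numpy as np
for n in ["scene","top"]:
    d=vision.get_image(n); cv2.imwrite(f"pics/{n}0.png",d["img"])
    print(n,d["K"],d["k1"],d["R"],d["t"])
s=bot.get_state(); print(s["clock"],s["eef_pos"],s["tcp_rot"])
E
```

```text
scene [[451.10772609   0.         253.38269363]
 [  0.         451.10772609 200.73171246]
 [  0.           0.           1.        ]] -0.07588381235568449 [[ 0.27084618  0.96261406  0.00406548]
 [ 0.66584695 -0.18429284 -0.72296887]
 [-0.69519076  0.19852034 -0.69086864]] [-0.17053629 -0.32416517  1.43269868]
top [[394.53969876   0.         250.12170974]
 [  0.         394.53969876 191.08342083]
 [  0.           0.           1.        ]] -0.046540393109916464 [[ 1.07941613e-01 -9.94156749e-01 -9.82980252e-04]
 [-9.71523940e-01 -1.05274348e-01 -2.12269982e-01]
 [ 2.10926153e-01  2.38677531e-02 -9.77210565e-01]] [-0.02848269  0.61157684  0.73877965]
0.1 [0.12991176 0.53395398 0.23019759] [[-9.71631737e-01  2.36497804e-01 -7.45894577e-04]
 [ 2.36498839e-01  9.71629773e-01 -1.97087799e-03]
 [ 2.58625063e-04 -2.09137080e-03 -9.99997780e-01]]
```

View pics/top0.png

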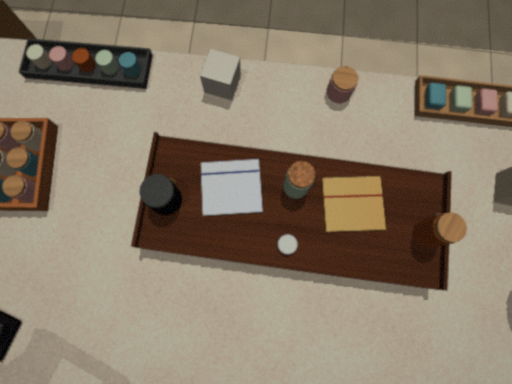

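View pics/scene0.png

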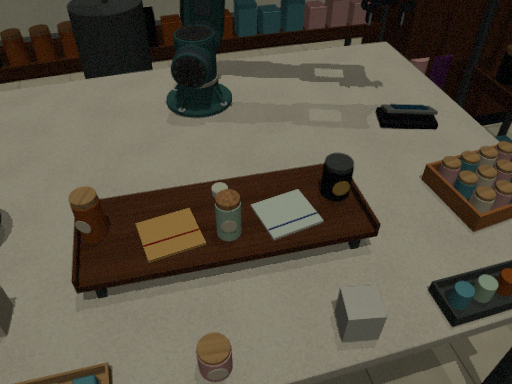

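```bash
cat > h.py <<'E'
from station import bot, vision
import cv2,numpy as np
def look(n,save=None):
    d=vision.get_image(n)
    if save: cv2.imwrite(f"pics/{save}.png",d["img"])
    return d
def world(d,p,z):
    p=np.asarray(p,float).reshape(-1,1,2)
    n=cv2.undistortPoints(p,d["K"],np.array([d["k1"],0,0,0])).reshape(-1,2)
    R,C=d["R"],-d["R"].T@d["t"]
    r=np.c_[n,np.ones(len(n))]@R
    return (C+r*((z-C[2])/r[:,2])[:,None])[:,:2]
def pix(d,X):
    return cv2.projectPoints(np.asarray(X,float).reshape(-1,1,3),cv2.Rodrigues(d["R"])[0],d["t"],d["K"],np.array([d["k1"],0,0,0]))[0].reshape(-1,2)
def front_edge(d,c0=170,c1=440):
    g=cv2.GaussianBlur(d["img"],(3,3),0)[:,:,1].astype(float); P=[]
    for c in range(c0,c1,2):
        r0=138+(c-158)*37/292; rr=np.arange(int(r0)-8,int(r0)+9)
        dg=-np.diff(g[rr,c]); k=dg.argmax()
        if 0<k<len(dg)-1 and dg[k]>12:
            a,b,e=dg[k-1:k+2]; P.append((c,rr[k]+.5+.5*(a-e)/(a-2*b+e)))
    P=world(d,P,.06)
    for _ in range(4):
        vx,vy,x,y=cv2.fitLine(P.astype(np.float32),cv2.DIST_HUBER,0,.01,.01).ravel()
        n=np.array([vy,-vx]); n=n*np.sign(n[0]); e=(P-[x,y])@n
        if abs(e).max()<.0015: break
        P=P[abs(e)<max(.0015,abs(e).max()*.6)]
    return np.array([x,y]),n,len(P)   # point on edge, outward normal
def trays(d):
    hsv=cv2.cvtColor(d["img"],cv2.COLOR_BGR2HSV); out={}
    H,S,V=cv2.split(hsv)
    return H,S,V
def rect(d,mask,near):
    m=cv2.morphologyEx(mask.astype(np.uint8),cv2.MORPH_CLOSE,np.ones((7,7)))
    cs,_=cv2.findContours(m,cv2.RETR_EXTERNAL,cv2.CHAIN_APPROX_NONE)
    c=max((c for c in cs if cv2.pointPolygonTest(c,near,True)>-25),key=cv2.contourArea)
    w=world(d,c.reshape(-1,2),.068)
    return c,cv2.minAreaRect((w*1000).astype(np.float32))
E
python3 - <<'E'
from h import *
d=look("top")
print("cam",-d["R"].T@d["t"])
p,n,k=front_edge(d); print("edge",p,n,np.arctan2(n[1],n[0]),k)
H,S,V=trays(d)
for q in [(232,200),(225,173),(232,172),(354,215),(354,195),(300,200),(230,230),(100,200)]: print(q,H[q[::-1]],S[q[::-1]],V[q[::-1]])
roi=np.zeros(H.shape,bool); roi[140:260,185:275]=1
c,r=rect(d,(V>110)&roi,(232,190)); print("marble",r,cv2.boundingRect(c))
roi[:]=0; roi[150:260,312:395]=1
c,r=rect(d,(V>110)&roi,(354,205)); print("bamboo",r,cv2.boundingRect(c))
for nm,q,z in [("black",(160,190),.15),("mint",(300,172),.16),("amber",(452,227),.17),("tin",(288,244),.078),("cornerL",(158,138),.08),("cornerR",(450,175),.08),("backL",(138,246),.08),("extcandle",(344,76),.08),("grey",(222,70),.07)]: print(nm,world(d,[q],z))
E
```

```text
cam [0.44140806 0.01843408 0.85173469]
edge [0.70542824 0.0257244 ] [ 0.9995443  -0.03018548] -0.030190066 135
(232, 200) 100 4 184
(225, 173) 114 48 132
(232, 172) 114 64 127
(354, 215) 19 133 176
(354, 195) 10 164 143
(300, 200) 11 178 43
(230, 230) 11 170 69
(100, 200) 23 42 176
marble ((616.2749633789062, 78.07776641845703), (111.33547973632812, 121.44605255126953), 9.885377883911133) (201, 159, 62, 56)
bamboo ((608.7813110351562, -172.95455932617188), (111.51615142822266, 120.83434295654297), 8.064616203308105) (322, 176, 64, 56)
black [[0.57715799 0.19940208]]
mint [[ 0.63569398 -0.05082538]]
amber [[ 0.56259489 -0.32416419]]
tin [[ 0.5112832  -0.04759682]]
cornerL [[0.69921384 0.23897101]]
cornerR [[ 0.68543709 -0.36523977]]
backL [[0.47532433 0.24306902]]
extcandle [[ 0.88168476 -0.1362003 ]]
grey [[0.87249619 0.12777731]]
```

```bash
cat >> h.py <<'E'
from scipy.spatial.transform import Rotation as Ro
EP=np.array([.70543,.02572]); EN=np.array([.99954,-.03019]); ET=np.array([.03019,.99954])
def uv(w): w=np.asarray(w)-EP; return np.stack([w@EN,w@ET],-1)   # ahead of edge, left
def xy(u,v): return EP+u*EN+v*ET
def go(u,v,z,s=None):
    s=s or bot.get_state(); R=s["tcp_rot"]
    T=np.c_[np.r_[-EN,0],np.r_[ET,0],[0,0,-1]]
    print("offset mm",np.round(R.T@(np.r_[xy(u,v),z]-s["eef_pos"])*1000,1),"dr",np.round(Ro.from_matrix(R.T@T).as_rotvec(),4),"uv now",np.round(uv(s["eef_pos"][:2])*1000,1),"z",s["eef_pos"][2])
def measure(d,roi,near):
    V=d["img"].max(2); m=np.zeros(V.shape,bool); a,b,c,e=roi; m[b:e,a:c]=1
    c,r=rect(d,(V>110)&m,near)
    return uv(cv2.boxPoints(r)/1000)*1000, uv(np.array(r[0])/1000)*1000, r
E
python3 - <<'E'
from h import *
d=look("top"); o=d["img"].copy()
for roi,near in [((185,140,275,260),(232,190)),((312,150,395,260),(354,205))]:
    b,c,r=measure(d,roi,near); print(np.round(b,1),np.round(c,1))
    cv2.polylines(o,[pix(d,np.c_[[xy(*q) for q in b/1000],np.full(4,.068)]).astype(int)],1,(0,255,0))
L=[np.r_[xy(0,v),.06] for v in (-.36,.2)]
o=cv2.resize(o,None,fx=2,fy=2); q=(pix(d,L)*2).astype(int); cv2.line(o,q[0],q[1],(0,255,255))
s=look("scene"); o2=cv2.resize(s["img"],None,fx=2,fy=2)
q=(pix(s,L)*2).astype(int); cv2.line(o2,q[0],q[1],(0,255,255))
cv2.imwrite("pics/ov.png",np.vstack([o[240:580,220:980],o2[440:600,120:880]])[:600])
print(uv(world(d,[(288,244)],.078)),uv(world(d,[(160,190)],.15)))
go(-.19,.048,.2)
E
```

```text
[[-157.4   98.1]
 [-133.1  -21. ]
 [ -24.     1.2]
 [ -48.2  120.3]] [-90.7  49.6]
[[-155.7 -151.4]
 [-135.2 -270.5]
 [ -25.4 -251.7]
 [ -45.9 -132.5]] [ -90.6 -201.5]
[[-0.19184406 -0.07914439]] [[-0.13345646  0.16972966]]
offset mm [-483.5 -350.3   31.1] dr [-1.000e-03 -2.000e-04 -2.087e-01] uv now [-590.5  490.9] z 0.2307605610944716
```

View pics/ov.png

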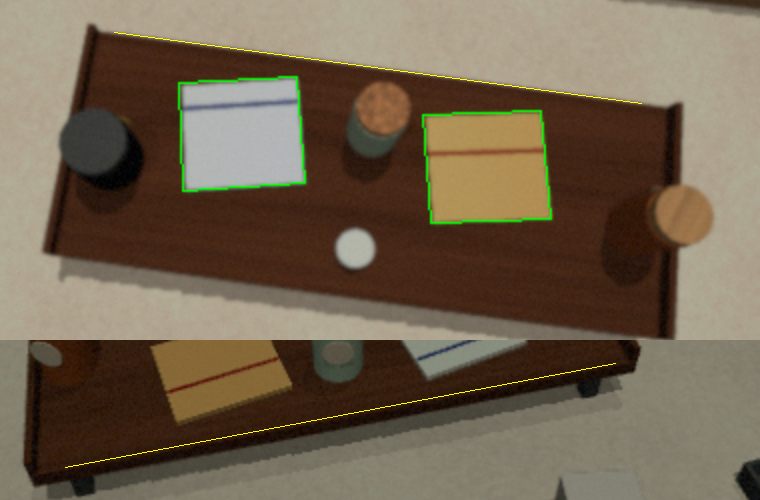

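Request:
step_arm --offset '[[-483, -350, 31], [-483, -350, 31], [-483, -350, 31], [-483, -350, 31], [-483, -350, 31], [-483, -350, 31], [-483, -350, 31], [-483, -350, 31], [-483, -350, 31], [-483, -350, 31], [-483, -350, 31], [-483, -350, 31], [-483, -350, 31], [-483, -350, 31]]' --dr '[[0, 0, -0.2087], [0, 0, -0.2087], [0, 0, -0.2087], [0, 0, -0.2087], [0, 0, -0.2087], [0, 0, -0.2087], [0, 0, -0.2087], [0, 0, -0.2087], [0, 0, -0.2087], [0, 0, -0.2087], [0, 0, -0.2087], [0, 0, -0.2087], [0, 0, -0.2087], [0, 0, -0.2087]]' --hand '[100, 100, 100, 100, 100, 100, 100, 100, 100, 100, 100, 100, 100, 100]'

```text
clock: 2.0
eef_pos: [0.5161, 0.0811, 0.2007]
tcp_rot: [[-1.0, 0.028, 0.001], [0.028, 1.0, 0.0], [-0.001, 0.0, -1.0]]
contact_force: [-0.0, -0.9, -0.2]
finger_gap: 0.0856
grip_force: 0.0
```

Request:
step_arm --offset '[[0, 0, 60], [0, 0, 110], [0, 0, 118], [0, 0, 118], [0, 0, 118]]' --dr '[[0, 0, 0], [0, 0, 0], [0, 0, 0], [0, 0, 0], [0, 0, 0]]' --hand '[100, 100, 100, 100, 100]'

```text
clock: 2.62
eef_pos: [0.5187, 0.0803, 0.0854]
tcp_rot: [[-1.0, 0.03, 0.006], [0.03, 1.0, 0.0], [-0.006, 0.0, -1.0]]
contact_force: [0.7, -0.2, 0.1]
finger_gap: 0.0855
grip_force: 0.0
```

Run:
```python
from h import *
a=look("scene");b=look("wrist")
o=np.hstack([cv2.resize(a["img"][130:300,180:400],(400,309)),cv2.resize(b["img"],(400,309))])
cv2.imwrite("pics/c1.png",o)
go(-.19,.048,.06)
```

```text
offset mm [ 1.5 -0.9 25. ] dr [0.0004 0.0049 0.0002] uv now [-188.7   48.8] z 0.08498486168530667
```

View pics/c1.png

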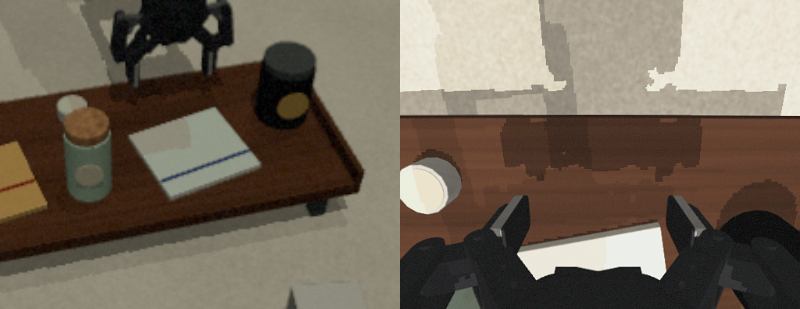

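Request:
step_arm --offset '[[1, -1, 12], [1, -1, 20], [1, -1, 22], [1, -1, 22]]' --dr '[[0, 0.004, 0], [0, 0.004, 0], [0, 0.004, 0], [0, 0.004, 0]]' --hand '[100, 100, 100, 100]'

```text
clock: 3.22
eef_pos: [0.5153, 0.0791, 0.0599]
tcp_rot: [[-1.0, 0.03, -0.005], [0.03, 1.0, 0.0], [0.005, 0.0, -1.0]]
contact_force: [0.7, 0.0, 0.1]
finger_gap: 0.0852
grip_force: 0.0
```

Request:
step_arm --offset '[[0, 0, 2], [0, 0, 3], [0, 0, 4], [0, 0, 5]]' --dr '[[0, 0, 0], [0, 0, 0], [0, 0, 0], [0, 0, 0]]' --hand '[100, 100, 100, 100]'

```text
clock: 3.72
eef_pos: [0.5156, 0.0792, 0.0553]
tcp_rot: [[-1.0, 0.03, -0.004], [0.03, 1.0, 0.0], [0.004, 0.0, -1.0]]
contact_force: [0.6, -0.3, -1.2]
finger_gap: 0.0855
grip_force: 0.0
```

Run:
```python
from h import *
a=look("scene");b=look("wrist")
o=np.hstack([cv2.resize(a["img"][130:250,220:360],(400,343)),cv2.resize(b["img"],(400,343))])
cv2.imwrite("pics/c2.png",o)
go(-.19,.048,.06)
```

```text
offset mm [-1.4  0.4 -4.8] dr [ 0.0001 -0.0041  0.0001] uv now [-191.4   47.6] z 0.055214938925251464
```

View pics/c2.png

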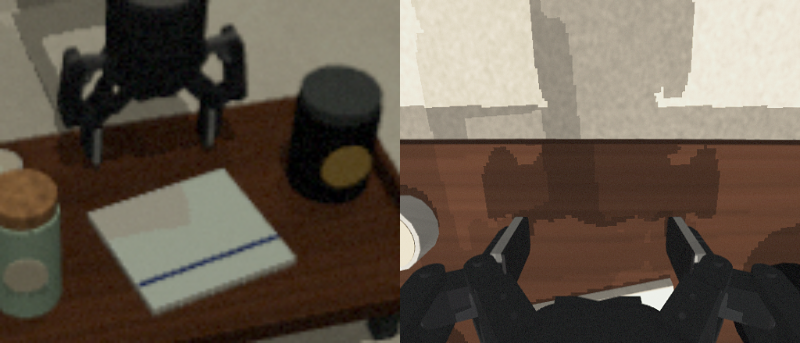

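Request:
step_arm --offset '[[1, 0, 1], [1, 0, 2], [1, 0, 3], [1, 0, 4], [1, 0, 5], [1, 0, 5]]' --dr '[[0, 0, 0], [0, 0, 0], [0, 0, 0], [0, 0, 0], [0, 0, 0], [0, 0, 0]]' --hand '[100, 100, 100, 100, 100, 100]'

```text
clock: 4.58
eef_pos: [0.5145, 0.0792, 0.0502]
tcp_rot: [[-1.0, 0.03, -0.004], [0.03, 1.0, 0.0], [0.004, 0.0, -1.0]]
contact_force: [-0.7, 0.1, 0.5]
finger_gap: 0.0853
grip_force: 0.0
```

Request:
step_arm --offset '[[0, 0, 1], [0, 0, 2], [0, 0, 2], [0, 0, 2]]' --dr '[[0, 0, 0], [0, 0, 0], [0, 0, 0], [0, 0, 0]]' --hand '[100, 100, 100, 100]'

```text
clock: 5.08
eef_pos: [0.5146, 0.0792, 0.0483]
tcp_rot: [[-1.0, 0.03, -0.004], [0.03, 1.0, 0.0], [0.004, 0.0, -1.0]]
contact_force: [-0.1, 0.2, 0.9]
finger_gap: 0.0854
grip_force: 0.0
```

Request:
step_arm --offset '[[0, 0, 1], [0, 0, 1], [0, 0, 2], [0, 0, 2]]' --dr '[[0, 0, 0], [0, 0, 0], [0, 0, 0], [0, 0, 0]]' --hand '[100, 100, 100, 100]'

```text
clock: 5.58
eef_pos: [0.5146, 0.0792, 0.0469]
tcp_rot: [[-1.0, 0.03, -0.004], [0.03, 1.0, 0.0], [0.004, 0.0, -1.0]]
contact_force: [-1.6, -0.1, 3.4]
finger_gap: 0.0854
grip_force: 2.0
```

Request:
step_arm --offset '[[0, 0, -3.5], [-10, 0, -3.5], [-18, 0, -3.5], [-22, 0, -3.5], [-26, 0, -3.5], [-30, 0, -3.5], [-34, 0, -3.5], [-38, 0, -3.6], [-42, 0, -3.6], [-46, 0, -3.6], [-50, 0, -3.7], [-54, 0, -3.7], [-58, 0, -3.7], [-62, 0, -3.8], [-66, 0, -3.8], [-70, 0, -3.8], [-74, 0, -3.8], [-78, 0, -3.8], [-80, 0, -3.8], [-80, 0, -3.8]]' --dr '[[0, -0.004, 0], [0, -0.004, 0], [0, -0.004, 0], [0, -0.004, 0], [0, -0.004, 0], [0, -0.004, 0], [0, -0.004, 0], [0, -0.004, 0], [0, -0.004, 0], [0, -0.004, 0], [0, -0.004, 0], [0, -0.004, 0], [0, -0.004, 0], [0, -0.004, 0], [0, -0.004, 0], [0, -0.004, 0], [0, -0.004, 0], [0, -0.004, 0], [0, -0.004, 0], [0, -0.004, 0]]' --hand '[100, 100, 100, 100, 100, 100, 100, 100, 100, 100, 100, 100, 100, 100, 100, 100, 100, 100, 100, 100]'

```text
clock: 8.07
eef_pos: [0.595, 0.0767, 0.0499]
tcp_rot: [[-1.0, 0.03, 0.001], [0.03, 1.0, 0.0], [-0.001, 0.0, -1.0]]
contact_force: [-0.2, 0.2, -0.9]
finger_gap: 0.0856
grip_force: 0.2
```

Run:
```python
from h import *
a=look("scene");b=look("top")
o=np.hstack([cv2.resize(a["img"][140:260,210:360],(400,320)),cv2.resize(b["img"][120:240,170:320],(400,320))])
cv2.imwrite("pics/c3.png",o)
go(-.096,.048,.05)
```

```text
offset mm [-16.    0.3   0.1] dr [0.0001 0.0012 0.0001] uv now [-112.    47.7] z 0.05004555157688163
```

View pics/c3.png

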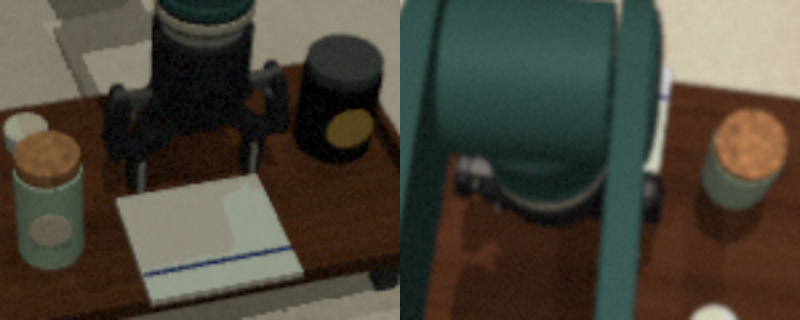

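```bash
cat >> h.py <<'E'
def line(d,kind,lo=None,tip=.068):
    B,G,R=[x.astype(int) for x in cv2.split(d["img"])]
    m=((B-R>18)&(B>60)) if kind=="marble" else ((R-B>45)&(R-G>32)&(R>80))
    w=np.full((384,512,2),np.nan); yy,xx=np.nonzero(m); P=world(d,np.c_[xx,yy],tip); q=uv(P)
    v0=.05 if kind=="marble" else -.2
    k=(abs(q[:,1]-v0)<.09)&(q[:,0]>-.12)&(q[:,0]<.03); q=q[k].astype(np.float32)
    for _ in range(3):
        vx,vy,x,y=cv2.fitLine(q,cv2.DIST_HUBER,0,.01,.01).ravel()
        if vy<0: vx,vy=-vx,-vy
        e=(q-[x,y])@[vy,-vx]; q=q[abs(e)<.006]
    return "u %.1f v %.1f mm ang %.4f n %d len %.0f"%(x*1e3,y*1e3,np.arctan2(-vx,vy),len(q),1e3*np.ptp(q[:,1]))
E
python3 - <<'E'
from h import *
s=look("scene"); t=look("top")
print(line(s,"marble"))
for n,d in (("scene",s),("top",t)):
    d0=dict(d,img=cv2.imread(f"pics/{n}0.png"))
    print(n,line(d0,"marble"),line(d0,"bamboo"))
E
```

```text
u -15.7 v 37.9 mm ang 0.0021 n 71 len 117
scene u -59.6 v 50.2 mm ang 0.2026 n 48 len 109 u -75.4 v -201.2 mm ang 0.1655 n 135 len 117
top u -60.9 v 54.7 mm ang 0.2013 n 98 len 113 u -77.4 v -219.4 mm ang -0.3147 n 220 len 150
```

Request:
step_arm --offset '[[-3, 0, 0], [-6, 0, 0], [-9, 0, 0], [-11, 0, 0], [-13, 0, 0], [-14, 0, 0], [-14.5, 0, 0], [-14.5, 0, 0], [-14.5, 0, 0]]' --dr '[[0, 0, 0], [0, 0, 0], [0, 0, 0], [0, 0, 0], [0, 0, 0], [0, 0, 0], [0, 0, 0], [0, 0, 0], [0, 0, 0]]' --hand '[100, 100, 100, 100, 100, 100, 100, 100, 100]'

```text
clock: 9.4
eef_pos: [0.609, 0.0763, 0.0497]
tcp_rot: [[-1.0, 0.03, 0.0], [0.03, 1.0, 0.0], [-0.0, 0.0, -1.0]]
contact_force: [-4.0, 0.1, 2.8]
finger_gap: 0.0857
grip_force: 1.7
```

Run:
```python
from h import *
print(line(look("scene"),"marble"))
go(-.096,.048,.05)
```

```text
u -1.8 v 29.2 mm ang 0.0067 n 83 len 117
offset mm [-1.9  0.3 -0.2] dr [0.0001 0.0002 0.0001] uv now [-97.9  47.7] z 0.049749862108812756
```

Request:
step_arm --offset '[[20, 0, 0], [60, 0, -20], [92, 0, -60], [92, 0, -100], [92, -50, -120], [92, -110, -120], [92, -170, -120], [92, -230, -120], [92, -251, -120], [92, -251, -120], [92, -251, -120]]' --dr '[[0, 0, 0], [0, 0, 0], [0, 0, 0], [0, 0, 0], [0, 0, 0], [0, 0, 0], [0, 0, 0], [0, 0, 0], [0, 0, 0], [0, 0, 0], [0, 0, 0]]' --hand '[100, 100, 100, 100, 100, 100, 100, 100, 100, 100, 100]'

```text
clock: 10.82
eef_pos: [0.5099, -0.1704, 0.1696]
tcp_rot: [[-1.0, 0.029, 0.0], [0.029, 1.0, 0.001], [-0.0, 0.001, -1.0]]
contact_force: [-0.2, 0.2, -0.3]
finger_gap: 0.0856
grip_force: 0.0
```

Run:
```python
from h import *
s=look("scene"); t=look("top")
print(line(s,"marble"),line(t,"marble"))
b,c,r=measure(t,(185,100,275,260),(235,165)); print(b,c)
p,n,k=front_edge(t,275,400); print(uv(p)*1000,np.arctan2(n[1],n[0]),k)
o=np.vstack([cv2.resize(t["img"][120:200,180:310],(780,480),interpolation=cv2.INTER_NEAREST)])
cv2.imwrite("pics/c4.png",o)
go(-.19,-.203,.07)
```

```text
u -1.6 v 28.9 mm ang 0.0074 n 81 len 117 u -2.2 v 36.3 mm ang -0.0016 n 99 len 116
[[-109.95400111  148.5609618 ]
 [ -83.90856911  -40.84652635]
 [ 109.99463408  -14.18286164]
 [  83.94920194  175.22463116]] [2.03146019e-02 6.71890492e+01]
[ 7.37057183e-03 -1.27776927e+02] -0.03013797 63
offset mm [ 0.5 -1.4 99.8] dr [0.0005 0.0004 0.0026] uv now [-189.6 -201.7] z 0.1698216069581677
```

View pics/c4.png

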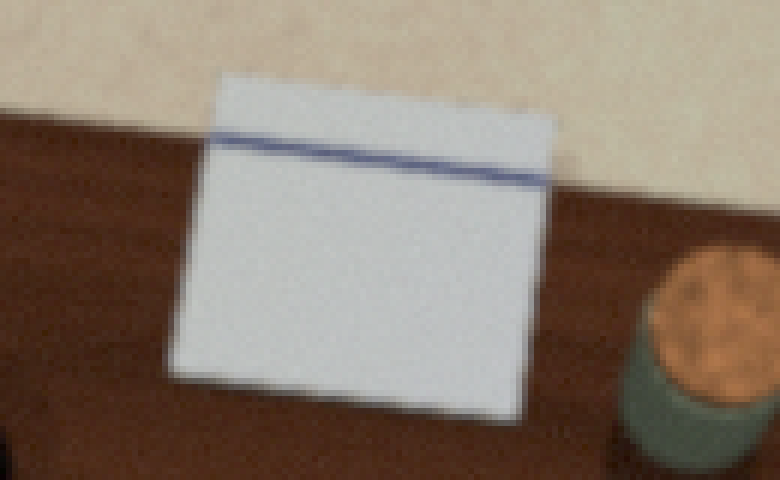

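Request:
step_arm --offset '[[0, -1, 50], [0, -1, 95], [0, -1, 110], [0, -1, 117], [0, -1, 119.5], [0, -1, 119.5], [0, -1, 119.5]]' --dr '[[0, 0, 0], [0, 0, 0], [0, 0, 0], [0, 0, 0], [0, 0, 0], [0, 0, 0], [0, 0, 0]]' --hand '[100, 100, 100, 100, 100, 100, 100]'

```text
clock: 11.8
eef_pos: [0.5103, -0.1732, 0.0516]
tcp_rot: [[-1.0, 0.03, 0.002], [0.03, 1.0, -0.001], [-0.002, -0.001, -1.0]]
contact_force: [0.2, 0.2, -0.3]
finger_gap: 0.0852
grip_force: 0.0
```

Run:
```python
from h import *
go(-.095,-.203,.05)
```

```text
offset mm [-94.    1.7   1.9] dr [-0.0009  0.0024 -0.    ] uv now [-189.  -204.7] z 0.05164740621133862
```

Request:
step_arm --offset '[[-6, 0, 1.5], [-14, 0.5, 1.8], [-20, 1, 1.8], [-24, 1, 1.8], [-28, 1, 1.8], [-32, 1, 1.8], [-37, 1, 1.8], [-42, 1, 1.8], [-47, 1, 1.8], [-52, 1, 1.8], [-57, 1, 1.8], [-62, 1, 1.8], [-67, 1, 1.8], [-72, 1, 1.8], [-77, 1, 1.8], [-82, 1, 1.8], [-87, 1, 1.8], [-91, 1, 1.8], [-94, 1, 1.8], [-94, 1, 1.8]]' --dr '[[0, 0.002, 0], [0, 0.002, 0], [0, 0.002, 0], [0, 0.002, 0], [0, 0.002, 0], [0, 0.002, 0], [0, 0.002, 0], [0, 0.002, 0], [0, 0.002, 0], [0, 0.002, 0], [0, 0.002, 0], [0, 0.002, 0], [0, 0.002, 0], [0, 0.002, 0], [0, 0.002, 0], [0, 0.002, 0], [0, 0.002, 0], [0, 0.002, 0], [0, 0.002, 0], [0, 0.002, 0]]' --hand '[100, 100, 100, 100, 100, 100, 100, 100, 100, 100, 100, 100, 100, 100, 100, 100, 100, 100, 100, 100]'

```text
clock: 14.3
eef_pos: [0.6038, -0.1746, 0.0486]
tcp_rot: [[-1.0, 0.03, -0.001], [0.03, 1.0, 0.0], [0.001, -0.0, -1.0]]
contact_force: [-0.2, -0.2, 1.3]
finger_gap: 0.0853
grip_force: 0.0
```

Run:
```python
from h import *
print(line(look("scene"),"bamboo"))
go(-.081,-.203,.05)
```

```text
u -13.4 v -215.5 mm ang -0.0201 n 139 len 118
offset mm [-14.7   0.3  -1.4] dr [ 0.     -0.0015  0.0002] uv now [ -95.7 -203.3] z 0.04858148994463622
```

Request:
step_arm --offset '[[-3, 0, -1], [-6, 0, -1.3], [-9, 0, -1.3], [-11, 0, -1.3], [-12.5, 0, -1.3], [-13.5, 0, -1.3], [-14, 0, -1.3], [-14, 0, -1.3], [-14, 0, -1.3]]' --dr '[[0, 0, 0], [0, 0, 0], [0, 0, 0], [0, 0, 0], [0, 0, 0], [0, 0, 0], [0, 0, 0], [0, 0, 0], [0, 0, 0]]' --hand '[100, 100, 100, 100, 100, 100, 100, 100, 100]'

```text
clock: 15.48
eef_pos: [0.6175, -0.175, 0.0498]
tcp_rot: [[-1.0, 0.03, -0.002], [0.03, 1.0, 0.0], [0.002, 0.0, -1.0]]
contact_force: [-0.6, -0.4, -0.1]
finger_gap: 0.0853
grip_force: 0.1
```

Run:
```python
from h import *
print(line(look("scene"),"bamboo"))
go(-.081,-.203,.05)
```

```text
u -0.5 v -210.0 mm ang -0.0057 n 190 len 118
offset mm [-0.9  0.3 -0.2] dr [ 0.0001 -0.0019  0.0001] uv now [ -81.9 -203.3] z 0.04979679621250874
```

Request:
step_arm --offset '[[20, 0, 0], [60, 0, -20], [100, 0, -60], [108, 0, -100], [108, 50, -120], [108, 110, -120], [108, 170, -120], [108, 230, -120], [108, 251, -120], [108, 251, -120], [108, 251, -120]]' --dr '[[0, 0, 0], [0, 0, 0], [0, 0, 0], [0, 0, 0], [0, 0, 0], [0, 0, 0], [0, 0, 0], [0, 0, 0], [0, 0, 0], [0, 0, 0], [0, 0, 0]]' --hand '[100, 100, 100, 100, 100, 100, 100, 100, 100, 100, 100]'

```text
clock: 16.9
eef_pos: [0.5174, 0.0782, 0.1701]
tcp_rot: [[-1.0, 0.031, -0.002], [0.031, 1.0, -0.001], [0.002, -0.001, -1.0]]
contact_force: [-0.5, 0.1, -0.5]
finger_gap: 0.0853
grip_force: 0.0
```

Run:
```python
from h import *
s=look("scene"); t=look("top")
print(line(s,"marble"),line(s,"bamboo"),line(t,"bamboo"))
o=np.vstack([cv2.resize(t["img"][130:230,290:420],(780,600),interpolation=cv2.INTER_NEAREST)])
cv2.imwrite("pics/c5.png",o)
go(-.12,.048,.05)
```

```text
u -1.7 v 40.8 mm ang 0.0055 n 79 len 117 u -0.9 v -199.2 mm ang -0.0421 n 128 len 114 u -27.5 v -197.9 mm ang 0.2719 n 406 len 163
offset mm [-69.7   1.8 119.9] dr [-0.0004 -0.0019 -0.0018] uv now [-189.5   46.3] z 0.1700078688783008
```

View pics/c5.png

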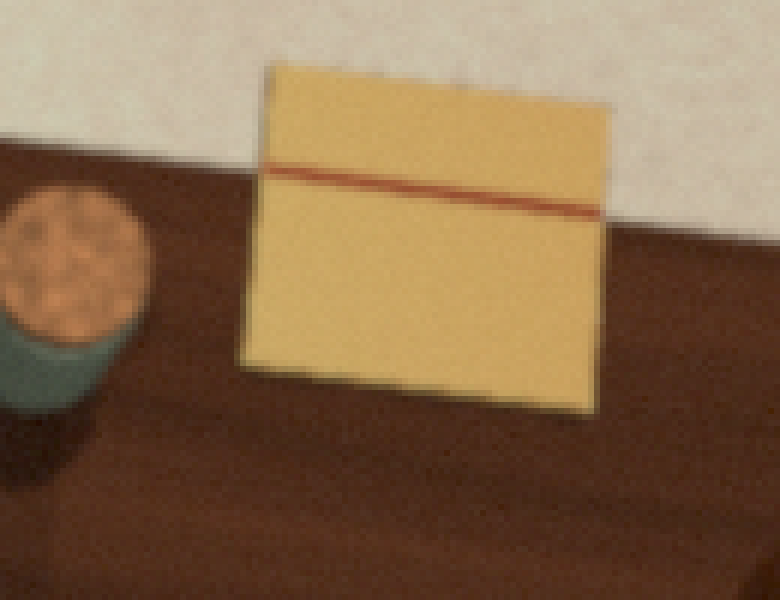

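```bash
cat >> h.py <<'E'
def peak(t,c0,c1,ra,rb,kind):
    # dark line on a light tray: per column, centroid of darkening near the straight guess ra..rb
    g=cv2.GaussianBlur(t["img"],(3,1),0)[:,:,1 if kind=="bamboo" else 2].astype(float); P=[]
    for c in range(c0,c1+1):
        r=ra+(rb-ra)*(c-c0)/(c1-c0); rr=np.arange(round(r)-4,round(r)+5); w=np.clip(np.median(g[rr,c])-g[rr,c]-10,0,None)
        if w.sum()>0: P.append((c,(w*rr).sum()/w.sum()))
    q=uv(world(t,P,.068)); k=np.polyfit(q[:,1],q[:,0],1); e=q[:,0]-np.polyval(k,q[:,1]); k=np.polyfit(*(q[abs(e)<.002].T[::-1]),1)
    m=q[:,1].mean(); return "u %.1f at v %.1f ang %.4f"%(np.polyval(k,m)*1e3,m*1e3,-k[0])
E
python3 - <<'E'
from h import *
t=look("top")
print("bamboo",peak(t,336,388,130+170/6,130+212/6,"bamboo"))
go(-.12,.048,.05)
E
```

```text
bamboo u -1.0 at v -212.2 ang 0.0007
offset mm [-69.7   1.8 119.9] dr [-0.0002 -0.0019 -0.002 ] uv now [-189.5   46.4] z 0.16998807320662018
```

Request:
step_arm --offset '[[0, 1.5, 50], [0, 1.5, 95], [0, 1.5, 112], [0, 1.5, 119], [-10, 1.5, 119.5], [-30, 1.5, 119.5], [-50, 1.5, 119.5], [-65, 1.5, 119.5], [-75, 1.5, 119.5], [-80, 1.5, 119.5], [-80, 1.5, 119.5], [-80, 1.5, 119.5]]' --dr '[[0, -0.002, -0.002], [0, -0.002, -0.002], [0, -0.002, -0.002], [0, -0.002, -0.002], [0, -0.002, -0.002], [0, -0.002, -0.002], [0, -0.002, -0.002], [0, -0.002, -0.002], [0, -0.002, -0.002], [0, -0.002, -0.002], [0, -0.002, -0.002], [0, -0.002, -0.002]]' --hand '[100, 100, 100, 100, 100, 100, 100, 100, 100, 100, 100, 100]'

```text
clock: 18.55
eef_pos: [0.5967, 0.0782, 0.0503]
tcp_rot: [[-1.0, 0.028, -0.0], [0.028, 1.0, 0.0], [0.0, 0.0, -1.0]]
contact_force: [0.0, -0.2, 0.5]
finger_gap: 0.0855
grip_force: 0.0
```

Run:
```python
from h import *
go(-.0958,.048,.05)
```

```text
offset mm [-14.5  -1.2   0.3] dr [ 0.0001 -0.0004  0.0022] uv now [-110.3   49.2] z 0.05034523466840542
```

Request:
step_arm --offset '[[-5, 0, 0], [-9, 0, 0], [-11, 0, 0], [-12.5, 0, 0], [-13.5, 0, 0], [-14.3, 0, 0], [-14.3, 0, 0], [-14.3, 0, 0]]' --dr '[[0, 0, 0.002], [0, 0, 0.002], [0, 0, 0.002], [0, 0, 0.002], [0, 0, 0.002], [0, 0, 0.002], [0, 0, 0.002], [0, 0, 0.002]]' --hand '[100, 100, 100, 100, 100, 100, 100, 100]'

```text
clock: 19.55
eef_pos: [0.6112, 0.0778, 0.0502]
tcp_rot: [[-1.0, 0.03, -0.0], [0.03, 1.0, 0.0], [0.0, 0.0, -1.0]]
contact_force: [-3.5, -0.6, 2.1]
finger_gap: 0.0854
grip_force: 1.3
```

Run:
```python
from h import *
print(line(look("scene"),"marble")); go(-.0958,.048,.05)
```

```text
u 0.3 v 41.1 mm ang 0.0042 n 85 len 116
offset mm [-0.  -1.3  0.2] dr [ 0.0001 -0.0004  0.0002] uv now [-95.8  49.3] z 0.05024274353581582
```

Good; retreat and verify.

Request:
step_arm --offset '[[20, 0, 0], [60, 0, -20], [110, 0, -60], [150, 0, -110], [200, 0, -130], [240, 0, -130], [240, 0, -130], [240, 0, -130]]' --dr '[[0, 0, 0], [0, 0, 0], [0, 0, 0], [0, 0, 0], [0, 0, 0], [0, 0, 0], [0, 0, 0], [0, 0, 0]]' --hand '[100, 100, 100, 100, 100, 100, 100, 100]'

```text
clock: 20.6
eef_pos: [0.3724, 0.085, 0.1807]
tcp_rot: [[-1.0, 0.03, 0.002], [0.03, 1.0, 0.0], [-0.002, 0.0, -1.0]]
contact_force: [-0.4, 0.1, -0.2]
finger_gap: 0.0855
grip_force: 0.0
```

Run:
```python
from h import *
t=look("top"); s=look("scene")
print("bamboo",peak(t,336,388,130+170/6,130+212/6,"bamboo"))
print(line(t,"marble"),line(s,"marble"))
cv2.imwrite("pics/c6.png",np.vstack([t["img"][100:290],s["img"][140:320]]))
```

```text
bamboo u -1.0 at v -212.2 ang 0.0004
u -0.1 v 35.7 mm ang -0.0014 n 100 len 114 u 0.5 v 39.1 mm ang 0.0045 n 77 len 116
```

View pics/c6.png

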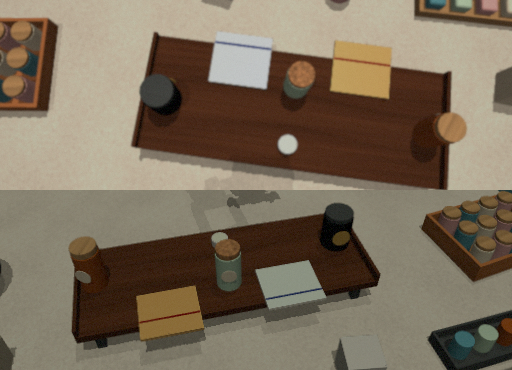

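Both trays are square, with their lines above the edge: marble within about 0.5 mm and bamboo within about 1 mm. The candles and the tin look unmoved at their earlier pixel positions: tin (288,244), black candle (160,190), amber candle (452,227).

```bash
python3 -c "
from station import bot
print(bot.sign_off())"
```

```text
the job is handed in; nothing more can be done
None
```

The job is handed in: both trays sit square to the riser's front edge with their lines above it (marble within about 0.5 mm, bamboo about 1 mm behind by camera measurement), and the candles and tin look unmoved.

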